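Press a board test fixture shut over its locating pin

TASK

The lamp hangs over the blue board test fixture: swing its arm well aside, so that the whole lamp is clear of the space above the fixture, and leave it there. Then take the white pressure plate by its orange rib, lay it lengthwise and square on the fixture, slide it about until the hole in its underside drops over the locating pin, and push it down against the springs until it sits fully on the four brass stops. Finish while still holding the plate pressed fully down, and leave the screwdriver, the solder spool and the meter where they lie.

Things in the scene. Friction and masses are not known exactly. Their poses are not given: they have to be found in the camera images.
- fixture: Blue test fixture fixed to the bench, 160 (its x) x 120 (its y) x 26 mm high; origin at the centre of its underside, on the bench. In the middle a sprung green circuit board, 66 x 60 mm, its top 38 mm above the bench at rest; near its corners (x +-40, y +-31 mm) four brass stops, diameter 10 mm, tops 33 mm above the bench.
- pin_track (a point): Middle of the line, along the fixture's x, on which the locating pin's tip lies, 45 mm above the bench. The pin itself stands anywhere from -12 to +12 mm along x from here: see it or feel for it. Fixed upright steel pin through the board, diameter 11 mm, tapered to 7 mm over the top 2.5 mm. Plate underside above the bench: 45 mm on the tip, 38 mm dropped on, 33 mm pressed home.
- nest (a joint): How far the sprung green board is pushed down, in m: 0 at rest, 0.005 when the plate bears on the four stops. The springs push up with about 4 N at rest (more than the plate's weight) and about 9 N at 5 mm.
- plate: Loose white plate, 120 (its x) x 76 (y) x 17 mm thick, 0.13-0.25 kg, lying flat; origin at the centre of its underside. There, unseen from above, a blind round hole, diameter 15, 14 mm deep, mouth bevelled 2 mm. On top, in the middle, an orange rib 60 mm long along x, 14 mm wide, from 17 to 45 mm above the underside. Works turned by half a turn too.
- lamp_arm (a joint): Angle of the lamp's swing arm about its upright post, rad; starts between -0.1 and 0.15 with the lamp over the fixture. Grows as the arm swings clockwise seen from above, taking the lamp to the robot's left. End stops at -0.3 and 1.8; about 1.2 is well clear. Stays where it is left (about 1 N at the lamp moves it).
- lamp_grip (a point): Centre of the top of the black upright grip on the lamp head, 239 mm above the bench and 240 mm from the post's axis. The grip is a cylinder of diameter 20 mm, 45 mm tall, in the middle of the top of the white lamp head (diameter 110 mm, from 170 to 194 mm above the bench).
- lamp_hinge (a point): Point on the upright axis of the lamp's post, 200 mm above the bench; the arm swings level about it. The post's foot is a fixed black disc of diameter 100 mm, 22 mm high.
- screwdriver: Loose red-handled screwdriver, 160 mm long, lying flat; not to be disturbed.
- spool: Loose grey metal solder spool standing upright, diameter 60 mm, 40 mm high; origin at the centre of its underside; not to be disturbed.
- meter: Loose yellow hand-held meter lying flat, 140 (its x) x 75 x 34 mm; origin at the centre of its underside; not to be disturbed.
Mind the look-alikes: they are no part of the job. Of the things shaped like the fixture, the blue one is meant. There is more than one size of the plate; the one meant has the size given above.

How it is judged (in metres and radians):
On the way, in this order (a step that is already met when the one before it is completed fails the run):
1. the lamp is swung clear of the fixture (horizontal distance between lamp_grip and fixture above 0.13 m), for 0.2 s.
2. the plate has dropped over the locating pin (z of plate in the frame of fixture below 0.041 m and x of plate in the frame of fixture between -0.02 and 0.02 m and y of plate in the frame of fixture between -0.006 and 0.006 m and angle between the x axis of plate and the x axis of fixture, either way round below 0.14 rad and angle between plate's own z axis and vertical below 0.07 rad), for 0.1 s.
At the end, for the whole second after the job is handed in: Lamp grip over 130 mm (in plan) from the fixture centre; plate square within 8 degrees, centred within 20 mm lengthwise and 6 mm across, level, underside below 34.5 mm, sprung board down over 3.5 mm, plate pressing on the fixture, at rest and still held by the fingers (horizontal distance between lamp_grip and fixture above 0.13 m and z of plate in the frame of fixture below 0.0345 m and x of plate in the frame of fixture between -0.02 and 0.02 m and y of plate in the frame of fixture between -0.006 and 0.006 m and angle between the x axis of plate and the x axis of fixture, either way round below 0.14 rad and angle between plate's own z axis and vertical below 0.07 rad and value of joint nest above 0.0035 m and contact force between the fingers and plate above 2 N and contact force between plate and fixture above 2 N and linear speed of plate below 0.02 m/s); the arm keeps its last pose, push and grip.
It fails at once if the screwdriver is disturbed (distance of screwdriver from where it was at the start of the episode above 0.025 m).
It fails at once if the spool is disturbed (distance of spool from where it was at the start of the episode above 0.025 m).
It fails at once if the meter is disturbed (distance of meter from where it was at the start of the episode above 0.025 m).
It also fails if it takes over 69 s, if anything falls off the work surface, if the arm or the gripper's body presses on something with over 40 N, if the wrist force passes 120 N, or if a joint passes its speed limit or range.

ROBOT

A 6-joint arm with a two-finger parallel gripper is mounted at the origin on the work surface. World frame = base frame: x ahead of the robot, y to its left, z up, the work surface at z = 0. Lengths are in mm, angles in rad, forces in N, time in s.
With the tool pointing down it reaches from about 300 to 875 mm from the base axis. Payload 6.4 kg.
Tool frame: the origin (TCP) lies at the very end of the fingers, on their centre line; the grasp point (between the pads) lies 19 mm behind it; x points along the fingers, y is the direction in which the jaws open and shut, and the axes are right-handed (so a half turn about x gives the same grasp; the last joint's range is limited). The gripper opens to 88 mm and grips with 3 to 60 N. Pads are 18 mm wide; open, the fingers measure 123 mm over their backs; the gripper's body (75 mm by 187 mm) begins 45 mm behind the grasp point.
Start: joints at [-1.314, 0.181, 1.607, -0, 1.354, -0.206], TCP at [256.729, -514.52, 238.714] pointing down, gripper open.
Joint ranges: [-2.99, 2.99], [-0.89, 2.07], [0.3, 2.58], [-1.14, 4.28], [0, 2.63], [-3.12, 3.12]. Speed limits (rad/s): [2.57, 2.57, 3.01, 3.14, 3.14, 3.14].

INTERFACE

Orientations are given as a unit quaternion [w, x, y, z].
In Python, from cell import bot, jaws, vision, telemetry gives the robot as it stands. Calls block until the motion is done:
- bot.goto(position, orientation): joint-space move of the TCP to a pose.
- bot.servo_line(position, feed=150, rot=None, force_limit=None): straight line of the TCP; rot=None keeps the orientation; feed is the mean speed in mm/s. With force_limit (N) it stops when the force on the tool has changed by that much, and returns True; else False.
- bot.goto_joints(angles): joint-space move.
- jaws.ungrasp() and jaws.grab(force=None): open the fingers fully, or close them until they stop; force is the grip in N (None keeps the last).
- bot.pause(seconds).
- bot.ik(position, orientation): joint angles nearest the present ones, or None.
- vision.get_image(name): name is "side" or "top" or "wrist"; returns (picture, depth): 400x640x3 uint8, blue, green, red; 400x640 float32, mm along the optical axis (not along the pixel's ray), 0 where there is no reading.
- vision.camera_params(name): a dict with "mtx" (3x3 intrinsics, pixels), "D" ([k1, k2, p1, p2, k3] as OpenCV has them; the pictures are not rectified), "camera_from_world" (4x4, takes a point from world to camera coordinates). Camera axes: x right, y up, looking along -z (the intrinsics and any distortion apply to the point x, -y, -z); pixel columns grow to the right and rows downward; lengths in mm; the calibration is good to about 2 mm. A picture is of the moment at which its call begins: read the wrist's pose just before it. camera_params takes no time and is no camera call; for the wrist camera it gives the pose at the moment of the call.
A pose or a line that the arm cannot do raises bot.PlanningError and nothing moves.
- bot.sign_off(): hands the job in, once; it reports no verdict.
Readings, each from a call of its own:
- telemetry.get_t(): time.
- telemetry.get_q(): joint angles.
- telemetry.get_joint_vel(): joint speeds.
- telemetry.get_joint_efforts(): joint torques, N m.
- telemetry.get_tool_pos(): TCP position.
- telemetry.get_ee_rot(): TCP orientation.
- telemetry.get_force(): force on the tool from outside, world axes, zero at the start.
- telemetry.get_moment(): the same for the moment, N m.
- telemetry.get_width(): finger opening in mm.
Only numpy, scipy, OpenCV 4.12 (cv2) and the standard library are available. Lean on these libraries where they do the work, as an engineer would, in place of code of your own. Each camera call takes 0.05 s, during which the arm holds its last target.

## Working session

There is one attempt and no reset: what is moved stays moved. The work goes in short steps, each a Python script; the robot and the scene stay as the last script left them, time stands still between calls to the robot, and variables do not carry over. Pictures are saved under pics/ and viewed, and the job is handed in when it is done.

```bash
mkdir -p pics; ls; cat > h.py <<'E'
import numpy as np, cv2
from cell import bot, jaws, vision, telemetry
def world(name,img=None,depth=None,P=None):
    # per-pixel world points
    P=P or vision.camera_params(name)
    K=np.array(P["mtx"]);D=np.array(P["D"],float);T=np.array(P["camera_from_world"])
    h,w=depth.shape
    u,v=np.meshgrid(np.arange(w),np.arange(h))
    n=cv2.undistortPoints(np.stack([u,v],-1).reshape(-1,1,2).astype(np.float64),K,D).reshape(h,w,2)
    c=np.stack([n[...,0]*depth,-n[...,1]*depth,-depth,np.ones_like(depth)],-1)
    W=c@np.linalg.inv(T).T
    W=W[...,:3]; W[depth<=0]=np.nan
    return W
E
python3 - <<'E'
from h import *
for n in ["top","side","wrist"]:
    P=vision.camera_params(n)
    im,d=vision.get_image(n)
    cv2.imwrite(f"pics/{n}0.png",im); np.savez(f"{n}0.npz",im=im,d=d,W=world(n,im,d,P))
    print(n,np.round(np.linalg.inv(P["camera_from_world"])[:3,3]),P["D"])
print(telemetry.get_t(),telemetry.get_ee_rot(),telemetry.get_tool_pos())
E
```

```text
pics
top [ 257. -107. 1451.] [-0.01939555  0.          0.          0.          0.        ]
side [ 498.  598. 1012.] [0.02643104 0.         0.         0.         0.        ]
wrist [ 316. -485.  383.] [-0.03278993  0.          0.          0.          0.        ]
0.15 [-0.16172472 -0.68823009 -0.16266336  0.6882769 ] [ 256.64198351 -514.09923531  238.02834697]
```

View pics/top0.png

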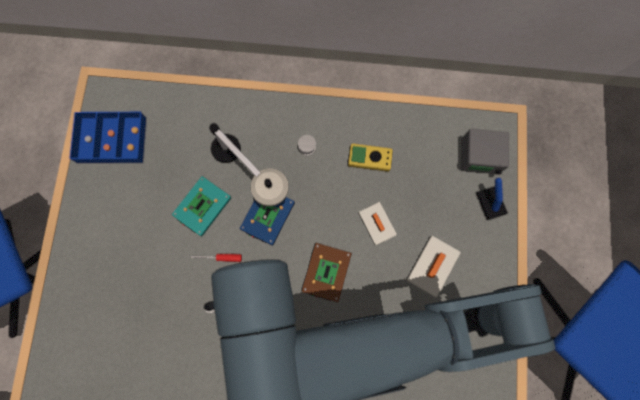

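View pics/side0.png

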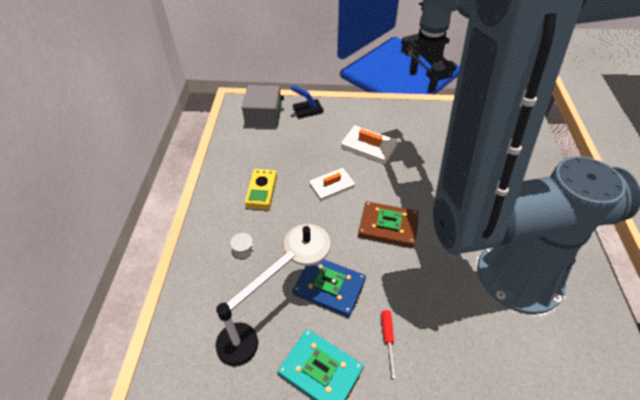

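View pics/wrist0.png

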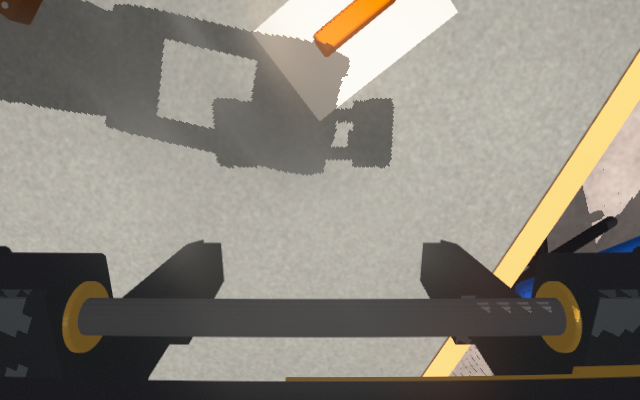

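The top view shows the blue fixture at about (268,216) px with the lamp head over it at (269,187) and the post at (222,148). There are two white plates, at (378,222) and (435,262). The brown and teal fixtures are decoys. Next I'll measure these.

```bash
python3 - <<'E'
from h import *
z={n:np.load(f"{n}0.npz") for n in["top","side","wrist"]}
def comp(n,mask,zmin,zmax,minpx=40):
    W=z[n]["W"]; 
    with np.errstate(invalid='ignore'): m=mask&(W[...,2]>zmin)&(W[...,2]<zmax)
    k,l,s,c=cv2.connectedComponentsWithStats(m.astype(np.uint8))
    for i in range(1,k):
        if s[i,4]>=minpx:
            p=W[l==i]; r=cv2.minAreaRect(p[:,:2].astype(np.float32))
            print(n,"px",c[i].round(),"n",s[i,4],"rect",np.round(r[0],1),np.round(r[1],1),round(r[2],1),"z",np.round(np.nanmedian(p[:,2]),1))
for n in ["top","side"]:
    im=z[n]["im"]; hsv=cv2.cvtColor(im,cv2.COLOR_BGR2HSV); H,S,V=cv2.split(hsv)
    print("white plates");comp(n,(S<50)&(V>150),8,30)
    print("orange");comp(n,(H>4)&(H<17)&(S>180)&(V>120),30,60,15)
    print("blue");comp(n,(H>100)&(H<125)&(S>120),15,40)
    print("lamp head");comp(n,(V>100),185,215)
    print("grip");comp(n,(V<90),222,255,8)
    print("post");comp(n,(V<90),150,225,8)
    print("foot");comp(n,(V<60),12,30,20)
    print("yellow");comp(n,(H>20)&(H<35)&(S>150),25,45,30)
    print("spool");comp(n,(S<50),33,50,30)
    print("red");comp(n,((H<4)|(H>174))&(S>150),5,40,15)
E
```

```text
white plates
top px [377. 223.] n 731 rect [ 517.5 -290.5] [119.1  77.3] 31.0 z 16.3
top px [436. 260.] n 1049 rect [ 400.9 -478.1] [104.2 155.9] 64.1 z 21.7
orange
top px [378. 222.] n 37 rect [ 514.6 -288.4] [48.5  8. ] 29.4 z 44.2
top px [439. 257.] n 15 rect [ 419.5 -482.4] [10.5 16.9] 23.4 z 57.2
blue
top px [100. 131.] n 220 rect [729.6 653.3] [ 58.9 164.1] 73.6 z 27.6
top px [123. 131.] n 193 rect [737.3 578.8] [ 59.  161.2] 73.5 z 27.4
top px [ 78. 132.] n 210 rect [724.  726.7] [ 59.3 161.6] 73.4 z 27.2
top px [126. 149.] n 243 rect [669.3 572.8] [126.3 262.9] 41.9 z 28.6
top px [266. 223.] n 823 rect [507.3  65. ] [116.3 155. ] 69.3 z 25.5
top px [496. 207.] n 46 rect [ 605.4 -671.8] [30.4 34.1] 6.3 z 20.8
lamp head
top px [260. 176.] n 1178 rect [633.  100.7] [278.4 103.7] 37.8 z 191.9
grip
top px [267. 182.] n 35 rect [564.   47.9] [15.2 14.9] 0.5 z 237.2
post
top px [213. 128.] n 83 rect [722.7 229.1] [24.3 25.9] 15.5 z 200.1
top px [269. 185.] n 13 rect [559.4  45.3] [ 4.3 15. ] 32.9 z 218.3
foot
top px [234. 140.] n 76 rect [751.  203.9] [68.2 14.8] 49.5 z 21.0
top px 
[... 2047 characters left out ...]
8.] n 261 rect [ 621.6 -652.7] [96.2 68.2] 23.7 z 18.1
side px [414. 224.] n 69 rect [ 273.2 -132.3] [25.7 80. ] 5.5 z 24.7
side px [237. 345.] n 1142 rect [720.2 232.8] [94.3 94.4] 22.7 z 21.7
yellow
side px [262. 186.] n 523 rect [ 732.5 -249.3] [140.5  71.9] 88.3 z 33.0
spool
side px [60. 93.] n 870 rect [1527.8 -804.2] [1141.3   16. ] 90.0 z 41.4
side px [261. 118.] n 131 rect [ 777.1 -555.4] [123.1  28.1] 10.3 z 41.7
side px [241. 242.] n 312 rect [756.1 -38.9] [55.9 58.4] 46.6 z 40.0
side px [332. 281.] n 30 rect [505.  66.] [11.  23.7] 72.2 z 39.5
side px [321. 366.] n 40 rect [519.6 279.9] [ 8.1 32.8] 60.5 z 37.1
red
side px [387. 326.] n 303 rect [364.  171.9] [23.8 77.5] 4.1 z 23.2
```

```bash
python3 - <<'E'
import cv2
im=cv2.imread("pics/top0.png")[110:310,170:480]
cv2.imwrite("pics/top0c.png",cv2.resize(im,None,fx=2.5,fy=2.5,interpolation=cv2.INTER_CUBIC))
im=cv2.imread("pics/side0.png")[210:330,190:400]
cv2.imwrite("pics/side0c.png",cv2.resize(im,None,fx=3.8,fy=3.8,interpolation=cv2.INTER_CUBIC))
E
```

```text
(no output)
```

View pics/top0c.png

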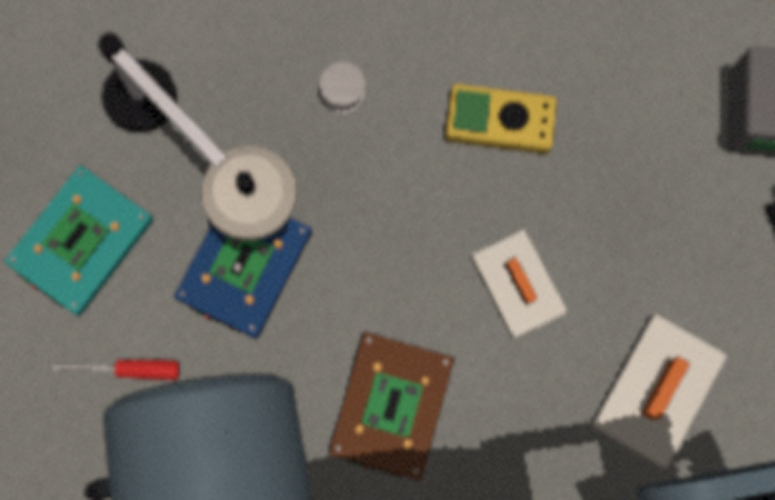

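View pics/side0c.png

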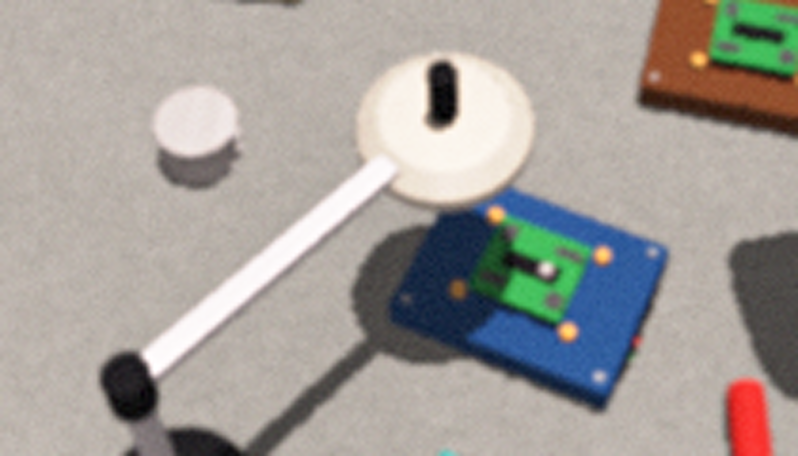

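Measurements from both cameras:

| Item | Finding |
|---|---|
| Right plate | Rectangle at (517.5,-290), 120x77 mm, 30.5°, top at z≈16.5. The other plate is 156x104, so it is the decoy. |
| Fixture | (509,67), long axis at about -21° |
| Lamp hinge | (722,231) |
| Lamp grip | (564.5,50), z=237. It is 240 mm from the hinge, as specified. |

Next I'll grip the lamp and swing it.

```bash
cat >> h.py <<'E'
from scipy.spatial.transform import Rotation as R
def quat(yaw):  # tool x down, jaw y along yaw (rad)
    x=np.array([0,0,-1.]);y=np.array([np.cos(yaw),np.sin(yaw),0]);z=np.cross(x,y)
    q=R.from_matrix(np.stack([x,y,z],1)).as_quat(); return [q[3],q[0],q[1],q[2]]
def best(p,yaw,q6ref=None):
    o=[]
    for k in (0,np.pi):
        q=bot.ik(p,quat(yaw+k))
        if q is not None: o.append((abs(q[5]),yaw+k,np.round(q,2)))
    return sorted(o,key=lambda t:t[0])
E
python3 - <<'E'
from h import *
q=telemetry.get_ee_rot(); M=R.from_quat([q[1],q[2],q[3],q[0]]).as_matrix(); print(M.round(3)); print(telemetry.get_force())
hinge=np.array([722,231.]);g=np.array([564.5,50.5])
a0=np.arctan2(*(g-hinge)[::-1])
for th in (0,.6,1.25):
    a=a0-th; p=hinge+240*np.array([np.cos(a),np.sin(a)])
    for z in (208,330): print(th,p.round(),[ (round(o[1],2),o[2].tolist()) for o in best([*p,z],a+np.pi/2)])
for y in (0,30,60): pass
print(best([517.5,-290,60],np.radians(120.5)),best([508,66,120],np.radians(69)))
E
```

```text
[[-0.     0.447 -0.895]
 [ 0.001 -0.895 -0.447]
 [-1.    -0.001 -0.   ]]
[ 0.22567196  0.00534369 -0.91358003]
0 [564.  50.] [(np.float64(-0.72), [-0.12, 0.19, 1.66, -0.0, 1.29, 0.6]), (np.float64(2.42), [-0.12, 0.19, 1.66, -0.0, 1.29, -2.54])]
0 [564.  50.] [(np.float64(-0.72), [-0.12, 0.1, 1.51, -0.0, 1.53, 0.6]), (np.float64(2.42), [-0.12, 0.1, 1.51, -0.0, 1.53, -2.54])]
0.6 [490. 171.] [(np.float64(-1.32), [0.11, 0.09, 1.78, -0.0, 1.28, 1.42]), (np.float64(1.82), [0.11, 0.09, 1.78, -0.0, 1.28, -1.72])]
0.6 [490. 171.] [(np.float64(-1.32), [0.11, -0.01, 1.63, -0.0, 1.52, 1.42]), (np.float64(1.82), [0.11, -0.01, 1.63, -0.0, 1.52, -1.72])]
1.25 [501. 324.] [(np.float64(1.17), [0.38, 0.26, 1.58, -0.0, 1.3, -0.8]), (np.float64(-1.97), [0.38, 0.26, 1.58, -0.0, 1.3, 2.34])]
1.25 [501. 324.] [(np.float64(1.17), [0.38, 0.17, 1.44, -0.0, 1.53, -0.8]), (np.float64(-1.97), [0.38, 0.17, 1.44, -0.0, 1.53, 2.34])]
[(np.float64(0.32778129793802924), np.float64(5.244714402242961), array([-0.71,  0.44,  1.68, -0.  ,  1.03,  0.33])), (np.float64(2.8138113556517634), np.float64(2.1031217486531673), array([-0.71,  0.44,  1.68, -0.  ,  1.03, -2.81]))] [(np.float64(1.3071132144228956), np.float64(1.2042771838760873), array([-0.1 ,  0.19,  1.86, -0.  ,  1.09, -1.31])), (np.float64(1.8344794391668975), np.float64(4.34586983746588), array([-0.1 ,  0.19,  1.86, -0.  ,  1.09,  1.83]))]
```

```bash
python3 - <<'E'
from h import *
hinge=np.array([722,231.]);g=np.array([564.5,50.5])
a0=np.arctan2(*(g-hinge)[::-1])
def P(th,z): 
    a=a0-th; return [*(hinge+240*np.array([np.cos(a),np.sin(a)])),z], quat(a+np.pi/2)
p,q=P(0,300); bot.goto(p,q); print(telemetry.get_t())
im,d=vision.get_image("wrist"); cv2.imwrite("pics/w1.png",im)
p,q=P(0,210); print(bot.servo_line(p,feed=120,force_limit=8),telemetry.get_tool_pos(),telemetry.get_t())
jaws.grab(8); print("w",telemetry.get_width(),telemetry.get_force(),telemetry.get_t())
E
```

```text
2.45
False [564.75516127  50.04475387 210.80861532] 3.4
w 19.581083443058468 [ 0.65114795 -0.18003138  0.14010696] 4.4333
```

View pics/w1.png

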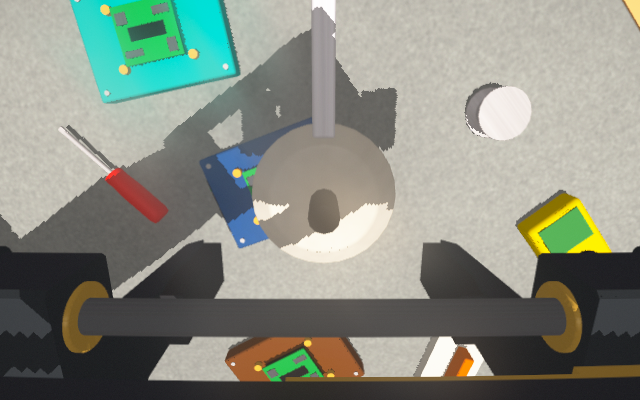

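The wrist view shows the lamp grip at (323,212) px, centred between the fingers. The jaws closed to 19.6 mm, which matches the 20 mm grip cylinder. Now the swing.

```bash
python3 - <<'E'
from h import *
hinge=np.array([722,231.]);g=np.array([564.5,50.5])
a0=np.arctan2(*(g-hinge)[::-1])
def P(th,z): 
    a=a0-th; return [*(hinge+240*np.array([np.cos(a),np.sin(a)])),z], quat(a+np.pi/2)
for th in np.linspace(0,1.25,7)[1:]:
    p,q=P(th,210); bot.servo_line(p,feed=100,rot=q); print(round(th,2),telemetry.get_tool_pos().round(1) if hasattr(telemetry.get_tool_pos(),'round') else telemetry.get_tool_pos(),np.round(telemetry.get_force(),1),telemetry.get_width(),telemetry.get_t())
jaws.ungrasp()
p,q=P(1.25,300); bot.servo_line(p,feed=150); print(telemetry.get_t())
for n in("top","side"):
    im,d=vision.get_image(n); cv2.imwrite(f"pics/{n}2.png",im); np.savez(f"{n}2.npz",im=im,d=d,W=world(n,im,d))
E
```

```text
0.21 [530.4  87.  210. ] [ 3.1  3.4 -1.8] 19.615878214981255 5.0833
0.42 [505.2 129.6 210. ] [ 4.6  2.2 -3.9] 19.44416221982297 5.7333
0.62 [489.4 176.6 210.1] [ 5.3  1.7 -4.1] 19.583007909601875 6.3833
0.83 [483.6 225.8 210.1] [ 6.9  1.4 -4.7] 19.426883468338573 7.0333
1.04 [488.  275.2 210. ] [ 6.4 -0.5 -3. ] 19.360542259579642 7.6833
1.25 [502.6 322.6 210. ] [ 6.3 -2.  -2. ] 19.615152520230787 8.3333
10.175
```

View pics/side2.png

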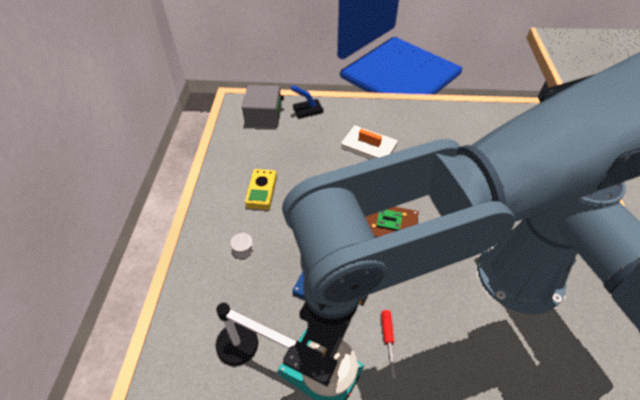

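View pics/top2.png

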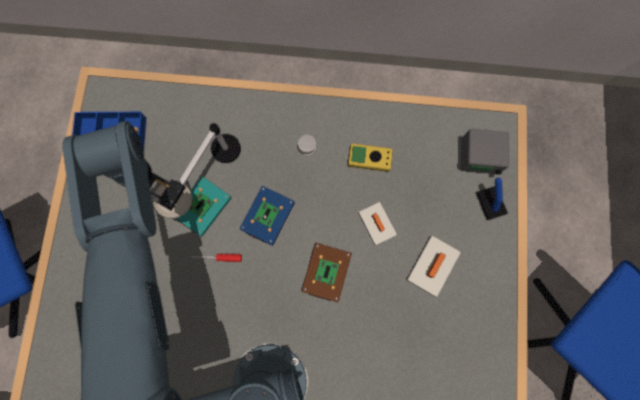

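The lamp head has moved to about (172,200) px in the top view, over the teal decoy, and the blue fixture at (268,215) is uncovered. Next is a wrist close-up of the fixture, to get its pose and the pin.

```bash
python3 - <<'E'
from h import *
y=np.radians(69); zt=np.array([np.sin(y),-np.cos(y)])
f=np.array([508.5,66.5])+80*zt
bot.goto([*f,235],quat(y)); bot.pause(0.2)
P=vision.camera_params("wrist"); im,d=vision.get_image("wrist"); W=world("wrist",im,d,P)
cv2.imwrite("pics/w3.png",im); np.savez("w3.npz",im=im,d=d,W=W); 
import pickle; pickle.dump(P,open("w3P.pkl","wb"))
im2,d2=vision.get_image("side");np.savez("side3.npz",im=im2,d=d2,W=world("side",im2,d2));cv2.imwrite("pics/side3.png",im2)
im2,d2=vision.get_image("top");np.savez("top3.npz",im=im2,d=d2,W=world("top",im2,d2))
print(telemetry.get_t(), np.linalg.inv(P["camera_from_world"])[:3])
E
```

```text
13.7083 [[ 3.58220453e-01 -9.01450070e-01 -2.43034725e-01  5.19884195e+02]
 [ 9.33637010e-01  3.45815540e-01  9.34534355e-02  6.16671892e+01]
 [-1.98421008e-04 -2.60383147e-01  9.65505348e-01  3.80144663e+02]]
```

View pics/w3.png

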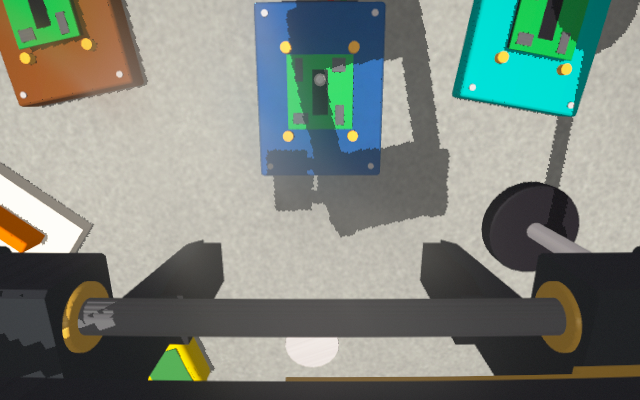

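View pics/side3.png

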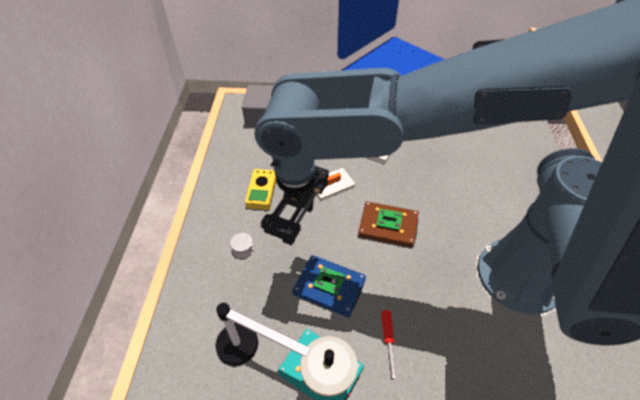

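The wrist close-up shows the pin at about (320,79) px. The four stops are at (286,47), (354,47), (288,136) and (352,136). The lamp is clear. Now I'll turn these into world coordinates.

```bash
python3 - <<'E'
from h import *
import pickle
z=np.load("w3.npz");im,W=z["im"],z["W"];P=pickle.load(open("w3P.pkl","rb"))
hsv=cv2.cvtColor(im,cv2.COLOR_BGR2HSV);H,S,V=cv2.split(hsv)
m=((H>100)&(H<125)&(S>100)&(W[...,2]>20)&(W[...,2]<32)).astype(np.uint8); m[:, :240]=0;m[:,400:]=0
p=W[m>0];r=cv2.minAreaRect(p[:,:2].astype(np.float32));print("blue w",r,np.median(p[:,2]))
K=np.array(P["mtx"]);D=np.array(P["D"]);T=np.linalg.inv(P["camera_from_world"])
def ray(u,v,zz):
    n=cv2.undistortPoints(np.array([[[u,v]]],float),K,D)[0,0]; dr=T[:3,:3]@np.array([n[0],-n[1],-1]); return T[:3,3]+dr*(zz-T[2,3])/dr[2]
m=((H>18)&(H<32)&(S>150)).astype(np.uint8); m[150:]=0;m[:,:270]=0;m[:,370:]=0
k,l,s,c=cv2.connectedComponentsWithStats(m); st=[]
for i in range(1,k):
    if s[i,4]>20: q=ray(*c[i],33); st.append(q);print("stop",c[i].round(1),s[i,4],q.round(1),np.nanmedian(W[l==i],0).round(1))
st=np.array(st);cen=st.mean(0);print("centre",cen)
# pin by height
m=((W[...,2]>41.5)&(W[...,2]<52)).astype(np.uint8);m[:60]=0;m[130:]=0;m[:,295:345]*=1;m[:,:295]=0;m[:,345:]=0
k,l,s,c=cv2.connectedComponentsWithStats(m)
for i in range(1,k):
    if s[i,4]>10: print("pin",c[i],s[i,4],ray(*c[i],45).round(1),np.nanmedian(W[l==i],0).round(1))
o=np.argsort([q[0] for q in st]);
for i in range(4): print(st[i].round(1))
for n in("top3","side3"):
    z=np.load(n+".npz");I,Wn=z["im"],z["W"];h=cv2.cvtColor(I,cv2.COLOR_BGR2HSV);m=(h[...,0]>100)&(h[...,0]<125)&(h[...,1]>100)&(Wn[...,2]>20)&(Wn[...,2]<31)&(abs(Wn[...,0]-508)<110)&(abs(Wn[...,1]-66)<110)
    print(n,cv2.minAreaRect(Wn[m][:,:2].astype(np.float32)))
    m=(Wn[...,2]>180)&(abs(Wn[...,0]-490)<90)&(abs(Wn[...,1]-320)<90)
    if m.any(): print("lamp",np.median(Wn[m],0), Wn[m].max(0))
    for nm,(lo,hi),c in (("plate",(12,22),(517,-290)),):
        m=(h[...,1]<60)&(h[...,2]>120)&(Wn[...,2]>lo)&(Wn[...,2]<hi)&(abs(Wn[...,0]-c[0])<80)&(abs(Wn[...,1]-c[1])<80)
        print("plate",cv2.minAreaRect(Wn[m][:,:2].astype(np.float32)))
cv2.imwrite("pics/w3c.png",cv2.resize(im[20:160,250:390],None,fx=4,fy=4,interpolation=cv2.INTER_CUBIC))
E
```

```text
blue w ((507.4508361816406, 64.80105590820312), (118.46929168701172, 159.36280822753906), 69.51104736328125) 25.183982824886357
stop [352.2 135.1] 72 [555.9  79.1  33. ] [556.   79.1  32.2]
centre [555.91075162  79.05687304  33.        ]
pin [319.31304348  79.25217391] 115 [498.   67.8  45. ] [498.1  67.8  43.5]
[555.9  79.1  33. ]Traceback (most recent call last):
  File "<stdin>", line 21, in <module>
IndexError: index 1 is out of bounds for axis 0 with size 1
```

```bash
python3 - <<'E'
from h import *
for n in("top2","side0","top3","side3"):
    z=np.load(n+".npz");I,Wn=z["im"],z["W"];h=cv2.cvtColor(I,cv2.COLOR_BGR2HSV)
    def sub(lo,hi,c,w,extra=True): return (Wn[...,2]>lo)&(Wn[...,2]<hi)&(abs(Wn[...,0]-c[0])<w)&(abs(Wn[...,1]-c[1])<w)&extra
    m=sub(20,31,(508,66),110,(h[...,0]>100)&(h[...,0]<125)&(h[...,1]>100))
    r=lambda m:[np.round(x,1) for x in cv2.minAreaRect(Wn[m][:,:2].astype(np.float32))] if m.sum()>5 else None
    print(n,"fix",r(m)); print("plate",r(sub(12,22,(517,-290),80)),"rib",r(sub(38,50,(517,-290),60)))
    print("grip",r(sub(225,250,(502,322),40)), "pin",r(sub(42,50,(498,68),15)))
E
```

```text
top2 fix [array([508.2,  64.3]), array([117.4, 157.1]), np.float64(69.4)]
plate [array([ 517.7, -289.7]), array([119.7,  76.9]), np.float64(31.6)] rib [array([ 517. , -289.8]), array([59.6, 14.4]), np.float64(30.9)]
grip None pin [array([499.9,  67.3]), array([16.1, 14.2]), np.float64(33.3)]
side0 fix [array([508.7,  66.2]), array([120.5, 158.3]), np.float64(69.1)]
plate [array([ 517.4, -289.5]), array([120.6,  79.7]), np.float64(30.8)] rib [array([ 517.9, -288.5]), array([58.4, 17.4]), np.float64(31.4)]
grip None pin [array([494. ,  71.6]), array([ 7.7, 20.4]), np.float64(64.7)]
top3 fix [array([500. ,  43.1]), array([ 71.3, 157.3]), np.float64(69.1)]
plate [array([ 517.8, -289.8]), array([120.,  78.]), np.float64(31.3)] rib [array([ 517.2, -290. ]), array([59.2, 14.3]), np.float64(30.5)]
grip [array([502.8, 323.9]), array([18.7, 17.3]), np.float64(50.4)] pin None
side3 fix [array([509.1,  66.1]), array([120.6, 159.6]), np.float64(69.0)]
plate [array([ 517.7, -290.6]), array([122.7,  80.3]), np.float64(32.6)] rib [array([ 512.7, -293.1]), array([46.6, 17.7]), np.float64(31.4)]
grip [array([502.1, 323.7]), array([16.5, 20.2]), np.float64(3.3)] pin [array([498.2,  70.1]), array([ 9.9, 13.5]), np.float64(45.5)]
```

Both cameras agree. The fixture is at (508.3,65.5) with its x axis at -20.8°, the pin is at about -10 mm along x, and the plate is at (517.4,-289.8), 31.1°. Next I'll grasp the rib and lift.

```bash
python3 - <<'E'
from h import *
y=np.radians(-58.9)
bot.goto([517.4,-289.8,110],quat(y)); print(telemetry.get_t())
print(bot.servo_line([517.4,-289.8,22],feed=90,force_limit=6),telemetry.get_tool_pos())
jaws.grab(40); print(telemetry.get_width(),telemetry.get_t())
bot.pause(.2); print(np.round(telemetry.get_force(),2),telemetry.get_tool_pos())
bot.servo_line([517.4,-289.8,120],feed=120); bot.pause(.2); print(np.round(telemetry.get_force(),2),telemetry.get_width(),telemetry.get_t())
im,d=vision.get_image("wrist"); cv2.imwrite("pics/w4.png",im)
im,d=vision.get_image("side"); cv2.imwrite("pics/s4.png",im[60:300,150:480])
E
```

```text
15.1833
False [ 517.88000262 -290.21880518   22.67813353]
13.897265930678701 17.4167
[-0.3  -0.3  -0.19] [ 517.42597431 -289.85869312   22.00340687]
[ 0.47  0.41 -2.02] 13.641635139676788 18.7833
```

View pics/w4.png

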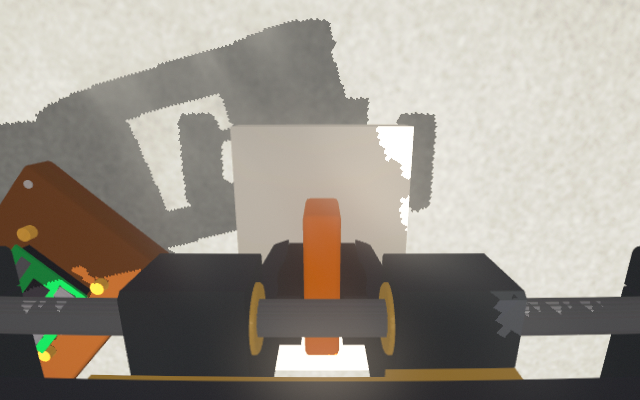

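View pics/s4.png

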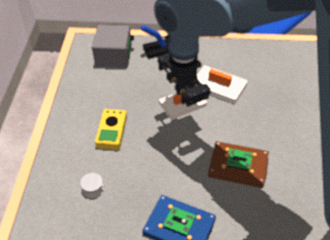

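The plate is held square: width is 13.9 mm, and the weight reads about 1.8 N. Next I'll carry it over the fixture and lower it gently near the pin at x≈-10.

```bash
cat >> h.py <<'E'
FC=np.array([508.3,65.5]); AX=np.radians(-20.8); ux=np.array([np.cos(AX),np.sin(AX)]); uy=np.array([-ux[1],ux[0]])
def fp(s,t,z): return [*(FC+s*ux+t*uy),z]
def st(tag=""):
    p=np.array(telemetry.get_tool_pos()); e=p[:2]-FC
    print(tag,"s %.1f t %.1f z %.2f"%(e@ux,e@uy,p[2]),"F",np.round(telemetry.get_force(),1),"M",np.round(telemetry.get_moment(),2),"w %.1f"%telemetry.get_width(),"T %.1f"%telemetry.get_t())
E
python3 - <<'E'
from h import *
y=AX+np.pi/2-np.pi
bot.goto(fp(-10,0,130),quat(y)); st()
bot.servo_line(fp(-10,0,75),feed=100); bot.pause(.2); st("above")
print(bot.servo_line(fp(-10,0,60.5),feed=20,force_limit=4)); st("down")
im,d=vision.get_image("side"); cv2.imwrite("pics/s5.png",cv2.resize(im[200:340,230:430],None,fx=3,fy=3))
E
```

```text
s -9.4 t -0.3 z 130.15 F [-0.2  0.3 -0.7] M [ 0.03 -0.01 -0.02] w 13.6 T 20.2
above s -9.4 t 0.2 z 75.77 F [ 0.5  0.1 -1.1] M [ 0.08  0.01 -0.03] w 13.8 T 21.1
False
down s -10.0 t 0.0 z 60.53 F [ 0.   0.2 -1.4] M [ 0.04 -0.01  0.04] w 13.5 T 22.0
```

View pics/s5.png

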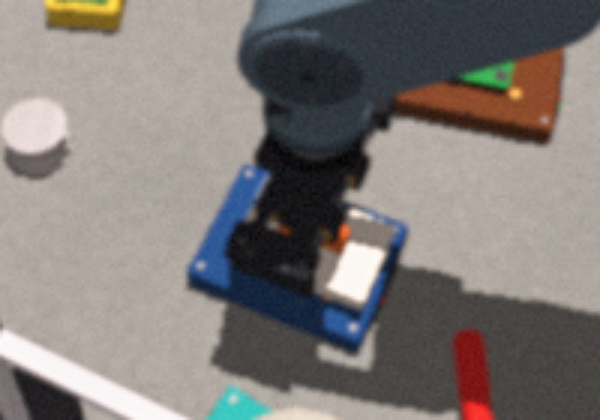

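At z=60.5 the underside is at about 38.5 mm with no contact force, so the hole is already over the pin. Next I'll confirm this with a small sideways probe and then press home.

```bash
python3 - <<'E'
from h import *
st()
print(bot.servo_line(fp(-6,0,60.5),feed=15,force_limit=5)); st("probe+x")
p=telemetry.get_tool_pos()
bot.servo_line(fp(-10,0,60.5),feed=20); st("back")
print(bot.servo_line(fp(-10,0,53),feed=12,force_limit=24)); bot.pause(.3); st("pressed")
E
```

```text
s -9.9 t 0.0 z 60.58 F [ 0.1 -0.2 -1.5] M [0.04 0.03 0.02] w 13.5 T 22.1
False
probe+x s -6.1 t -0.1 z 60.43 F [-0.6 -0.9 -0.9] M [ 0.04  0.18 -0.02] w 14.0 T 22.5
back s -10.0 t 0.1 z 60.61 F [ 0.2 -0.1 -1. ] M [0.1  0.03 0.03] w 13.6 T 22.8
True
pressed s -9.8 t 0.1 z 55.20 F [-1.4 -0.   7.2] M [0.09 0.32 0.07] w 13.7 T 23.7
```

```bash
python3 - <<'E'
from h import *
for z in (54.6,54.2,53.8,53.4,53.0):
    r=bot.servo_line(fp(-9.8,0,z),feed=8,force_limit=30); bot.pause(.3); st(f"{z} {r}")
    if telemetry.get_force()[2]>22: break
E
```

```text
54.6 False s -9.6 t 0.1 z 55.17 F [-3.8  1.2  8.1] M [0.11 0.56 0.04] w 13.6 T 24.2
54.2 False s -9.7 t 0.1 z 54.97 F [-4.5 -0.4  8.9] M [ 0.09  0.68 -0.01] w 13.7 T 24.8
53.8 False s -9.6 t 0.1 z 54.93 F [-6.2 -0.2 13.7] M [ 0.06  0.95 -0.  ] w 13.2 T 25.3
53.4 False s -9.6 t 0.1 z 54.92 F [-7.8  1.  18. ] M [ 0.13  1.24 -0.01] w 13.5 T 25.9
53.0 False s -9.6 t 0.1 z 54.90 F [-9.7  0.7 21.8] M [ 0.11  1.5  -0.06] w 13.7 T 26.4
```

```bash
python3 - <<'E'
from h import *
p=fp(-9.8,0,53.0); p[0]-=1.0
r=bot.servo_line(p,feed=8,force_limit=30); bot.pause(.4); st(str(r))
bot.pause(.5); st()
P=vision.camera_params("wrist"); im,d=vision.get_image("wrist"); W=world("wrist",im,d,P); cv2.imwrite("pics/w6.png",im)
hs=cv2.cvtColor(im,cv2.COLOR_BGR2HSV)
print(np.median(np.diff([0,1])))
for n in("wrist","side","top"):
    if n!="wrist": im,d=vision.get_image(n);W=world(n,im,d);hs=cv2.cvtColor(im,cv2.COLOR_BGR2HSV);cv2.imwrite(f"pics/{n}6.png",im)
    e=W[...,:2]-FC; s=e@ux;t=e@uy
    m=(hs[...,1]<60)&(W[...,2]>43)&(W[...,2]<57)&(abs(s)<85)&(abs(t)<50)
    if m.sum()>30:
        A=np.c_[s[m],t[m],np.ones(m.sum())]; c,*_=np.linalg.lstsq(A,W[...,2][m],rcond=None)
        print(n,m.sum(),"plane",c.round(4),"s",s[m].min().round(1),s[m].max().round(1),"t",t[m].min().round(1),t[m].max().round(1))
    m=(W[...,2]>225)&(W[...,2]<250)&(abs(W[...,0]-502)<40)&(abs(W[...,1]-323)<40)
    if m.sum()>5: print(n,"grip",np.median(W[m],0).round(1))
    for nm,c0,lo,hi in(("spool",(756,-39),34,46),("meter",(731,-250),28,40),("driver",(363,171.5),8,35)):
        m=(W[...,2]>lo)&(W[...,2]<hi)&(abs(W[...,0]-c0[0])<90)&(abs(W[...,1]-c0[1])<90)
        if n!="wrist" and m.sum()>20: print(n,nm,np.median(W[m],0).round(1))
E
```

```text
False s -9.6 t 0.1 z 54.91 F [-5.3  0.9 17.1] M [ 0.17  0.9  -0.03] w 13.6 T 27.1
 s -9.7 t 0.1 z 54.88 F [-5.1  0.8 18.1] M [0.2  0.87 0.01] w 13.7 T 27.6
1.0
wrist 21694 plane [-2.50000e-03 -5.00000e-04  4.91976e+01] s -72.6 48.0 t -38.7 38.1
side 463 plane [-1.02000e-02 -1.50000e-03  4.90632e+01] s -71.2 50.3 t -38.6 40.0
side grip [502.1 326.  238.4]
side spool [756.5 -38.9  39.8]
side meter [ 732.7 -241.9   33.9]
side driver [366.9 169.6  22.2]
top 165 plane [-4.5000e-03  1.1400e-02  4.8952e+01] s -70.5 50.0 t -37.0 39.4
top grip [501.3 322.4 237.1]
top spool [757.8 -39.   39.7]
top meter [ 733.  -249.    33.9]
```

View pics/w6.png

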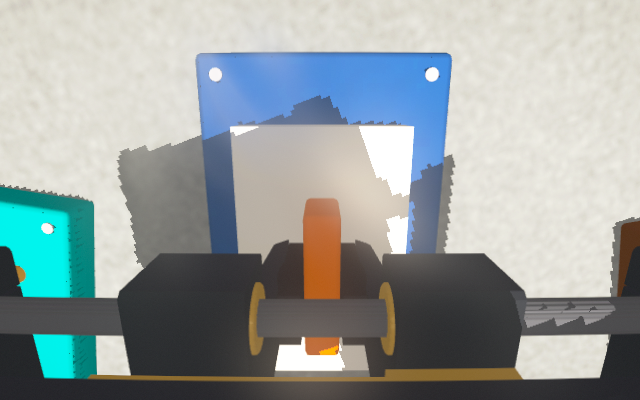

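View pics/side6.png

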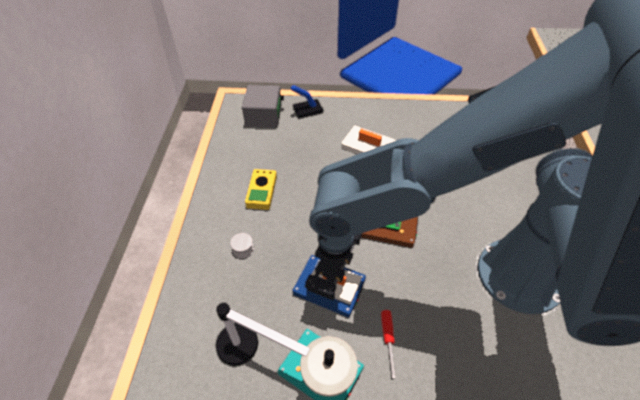

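The wrist view shows the plate square inside the fixture outline, with the rib held. Its top is level at about 49–50 mm, its centre is about -10 to -12 mm lengthwise and within 1 mm across, and the push is steady at 18 N. The loose objects haven't moved, so I'm handing in.

```bash
python3 - <<'E'
from h import *
st(); bot.sign_off()
E
```

```text
s -9.6 t 0.1 z 54.91 F [-6.7  0.4 18.6] M [0.18 0.89 0.01] w 13.6 T 27.8
the job is handed in; nothing more can be done
```

The job is handed in at 27.8 s, with the plate still gripped and pressed down at about 18 N. I swung the lamp aside by its grip (about 1.25 rad), took the 120 x 76 mm plate by its rib, and set it on the blue fixture over the pin. I never had to slide it about, because the camera fix on the pin (about -10 mm along x) let it drop on first try.

**Last checks**
- **Lamp:** the grip is about 258 mm from the fixture centre, and the whole lamp is clear of the space above it.
- **Plate height:** the underside is at about 33 mm, on the stops. Tool height stayed the same while the push force rose.
- **Plate position:** about 10 mm off centre lengthwise, about 0 mm across, and level within about 0.01 rad.
- **Other objects:** the spool, meter and screwdriver are unmoved in the pictures. The side camera's meter reading was 8 mm off in y, but it came from a rougher measurement, and the top camera's reading agreed with the start.

**What disagreed**
- **Press-down:** the first press stopped early on its force limit and settled at only about 7 N, so I pressed further.
- **Sideways force:** a side force of 5–7 N remains, probably from arm compliance.
- **Pin probe:** a 4 mm sideways probe met no firm pin contact, so evidence for the drop-on is the height: no resistance at 38.5 mm, then the springs and the stops.
- **Plate top:** the cameras read it about 1 mm low, within their 2 mm calibration.

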